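# Back the fraction collector up one vial

### The arm

A 6-joint arm with a two-finger parallel gripper is mounted at the origin on a cart in front of the work surface, level with it; the furniture and walls round the work are solid. World frame = base frame: x ahead of the robot, y to its left, z up, the work surface at z = 0. Lengths are in m, angles in rad, forces in N, time in s.
With the tool pointing down it reaches from about 0.225 to 0.875 m from the base axis. Payload 3.4 kg.
Tool frame: the origin (TCP) lies at the very end of the fingers, on their centre line; the grasp point (between the pads) lies 19 mm behind it; z points along the fingers, y is the line along which they close (so a half turn about z gives the same grasp; the last joint's range is limited). The gripper opens to 85 mm and grips with 20 to 120 N. Pads are 22 mm wide; open, the fingers measure 114 mm over their backs; the gripper's body (76 mm by 85 mm) begins 54 mm behind the grasp point. The pads swing forward as they close: fully open they stand 13 mm farther back than shut.
Start: joints at [-1.301, 0.276, 1.505, -0, 1.361, -0.121], TCP at [0.219, -0.532, 0.207] pointing down, gripper open.
Joint ranges: [-2.89, 2.89], [-0.75, 2.08], [0.22, 2.7], [-1.18, 4.32], [0.11, 2.71], [-2.7, 2.7]. Speed limits (rad/s): [2.57, 2.57, 3.14, 3.14, 3.14, 3.14].

### API

Orientations are given as a unit quaternion [w, x, y, z].
In Python, from rig import readout, vision, manip gives the robot as it stands.
- The arm moves only by the shell command python3 -m handwheel 'ROWS' [FORCE]. ROWS is JSON, a list of rows, each a list of 3 entries, a list of its own where there are three numbers: the shift along the tool's x, y, z in mm, then the turn, a rotation vector about the tool's x, y, z in units of 6 degrees (1.0 is 6 degrees), then the closure, from -1 (fully open) to 1 (shut), so that 0 is half open. A call has 1 to 20 rows; each row shifts and turns the commanded pose from where the row before left it, along the tool's axes as they then stand; what a row does not reach is not made up. A row lasts 1/8 s, in which the tool goes at most 62.5 mm and 10.7 degrees, less where a joint would pass 70% of its speed; a pose out of reach is approached as far as the arm can. A call is refused whole if a number of a shift passes 62.5 or a number of a turn 1, either way. A call with a gripper value outside its range is refused whole. The fingers move at their own pace and stop on an object; FORCE is the grip in N (left out, the last holds). Time passes only in rows, so rows that do not move let the fingers close. It gives the time, the measured TCP pose, the force, the opening and the grip force at its end, in the units of the state.
- readout.get_state(): the state, without advancing time (a new reading comes with each control period).
- vision.get_image(name): name is "side" or "top"; returns the picture (480x640x3 uint8, blue, green, red); there is no depth.
- vision.camera_params(name): a dict with "intrinsics" (3x3 intrinsics, pixels), "dist" ([k1, k2, p1, p2, k3] as OpenCV has them; the pictures are not rectified), "rvec" (rotation vector, rad) and "tvec" (3), from world to camera coordinates, as OpenCV has them. Camera axes: x right, y down, z forward; pixel columns grow to the right and rows downward; lengths in m; the calibration is good to about 2 mm. A picture is of the moment at which its call begins. camera_params takes no time and is no camera call.
- manip.sign_off(): hands the job in; it is judged then, once.
The state is a dict: "clock": time; "qpos": joint angles; "qd": joint speeds; "effort": joint torques, N m; "position": TCP position; "ee_rot": TCP orientation; "contact_force": force on the tool from outside, world axes, zero at the start; "moment": the same for the moment, N m; "width": finger opening in m; "gripper_force": force on a finger pad.
Only numpy, scipy, OpenCV 4.12 (cv2) and the standard library are available. Lean on these libraries where they do the work, as an engineer would, in place of code of your own. Each camera call takes 0.05 s, during which the arm holds its last target. There are 200 camera calls.

### The job

The fraction collector was clicked on one place too far and its nozzle now stands over an empty holder. With a fingertip, lift the ratchet pawl out of the wheel by its finger bar and throw it right back so that it stays; then push the wheel backward (anticlockwise from above) exactly one notch (its upright pegs are there to push on), so that the last vial is under the nozzle again, and tip the pawl over so that it drops home into the notch. Push only; do not touch the vials, and leave the other things on the bench where they are.

Things in the scene. Friction and masses are not known exactly. Their poses are not given: they have to be found in the camera images.
- collector: fixed frame of a small hand-indexed fraction collector: white base 270 mm long (along its own y), 148 mm wide. Origin: on the worktop, on the wheel's upright axis. Own +x points away from the robot, own +y to its left. The +y end carries the pawl; the -y end a 12 mm thick post, 110 mm from the axis, with an arm reaching in along the y axis to the nozzle, 122 mm high at most.
- wheel (a joint): turn of the wheel about its upright axis (rad): grows clockwise seen from above (feed direction), falls as it goes backward, anticlockwise. One notch = one vial holder = 0.785 (45 degrees). It starts near 0.065, the middle of a notch; the lowered pawl leaves it about 0.06 of play either way. It takes about 1.5 N at a peg to turn and stays where it is left.
- wheel_deck (a point): centre of the wheel's deck top, 38 mm above the worktop. Aluminium disc, radius 84 mm; on its rim (72 to 84 mm out) eight ratchet teeth 11 mm high, a steep face and a ramp each: the pawl lets it click forward and blocks it backward. On it eight grey vial holders (22 mm across, top 59 mm above the worktop, 32 mm from the axis) and four upright steel pegs to push it by.
- near_peg (a point): top centre of the peg on the robot's side of the wheel. Pegs: 8 mm across, 64 mm from the axis, 90 degrees apart, from the deck up to 72 mm above the worktop. Turning with the wheel, this one starts about 26 degrees clockwise (from above) of the frame's -x direction, on the pawl's side; one notch backward takes it about 19 degrees anticlockwise of it, on the nozzle's side.
- pawl (a joint): the ratchet pawl (rad). 0 = down, its 8 mm nose standing in a notch; grows as the nose lifts, when the finger bar is pushed outward (frame's +y, away from the wheel) over the top of the hinge. Past about 0.65 its weight carries it on to a stop at 1.05, where it stays; pushed back inward below about 0.45 it falls down by itself. From 0.4 it clears the teeth; below 0.06 it is home in a notch. Takes under 1 N.
- pawl_hinge (a point): centre of the pawl's hinge: at the frame's +y end, 112 mm from the wheel's axis, 56 mm above the worktop, turning about the frame's x direction. The steel arm reaches from here inward over the wheel's rim. Its two aluminium cheeks reach 64 mm above the worktop and are 36 mm apart over the outsides.
- finger_bar (a point): centre of the pawl's finger bar, a steel cross-bar 12 mm thick, 34 mm long (along the frame's x), 65 mm from the hinge, moving with the pawl. Pawl down: 85 mm from the wheel's axis, leaning inward of the hinge, 115 mm above the worktop; half-way: over the hinge, 121 mm up; thrown back: 149 mm from the axis, leaning outward, 109 mm up, with the pawl's arm standing up to 95 mm behind it.
- nozzle_tip (a point): tip of the white nozzle, 88 mm above the worktop, 32 mm from the wheel's axis towards the frame's -y end; fixed. An empty holder is below it at the start.
- vial1: a loose open glass vial, 15 mm across, 41 mm tall, standing upright in a holder of the wheel (mouth 81 mm above the worktop); origin at the centre of its underside, 40 mm above the worktop: the last one that was filled, in the holder next to the nozzle; it has to come back under the nozzle
- vial2: a loose open glass vial, 15 mm across, 41 mm tall, standing upright in a holder of the wheel (mouth 81 mm above the worktop); origin at the centre of its underside, 40 mm above the worktop: in the next holder round, clockwise (from above) from vial1
- vial3: a loose open glass vial, 15 mm across, 41 mm tall, standing upright in a holder of the wheel (mouth 81 mm above the worktop); origin at the centre of its underside, 40 mm above the worktop: in the next holder round, clockwise (from above) from vial2
- reagent_small: bystander: small reagent bottle, 40 mm across, 62 mm tall; origin at the centre of its underside
- beaker_50: bystander: small glass beaker, 44 mm across, 58 mm tall; origin at the centre of its underside
- petri_pair: bystander: two small stacked petri dishes, 61 mm across, 30 mm tall; origin at the centre of the underside
- lab_timer: bystander: flat lab timer, 62 x 66 x 19 mm; origin at the centre of its underside
- label_tape: bystander: roll of label tape lying flat, 55 mm across, 19 mm tall; origin at the centre of its underside
- pcr_plate: bystander: 96-well plate, 85 x 128 x 16 mm; origin at the centre of its underside

How it is judged:
By the outcome, as a careful person would: the job done as asked, in the order asked, and still so for the second after the job is handed in, with the robot touching nothing.
It also fails if it takes over 48 s, if anything falls off the work surface, if the arm or the gripper's body presses on something with over 40 N, if the wrist force passes 120 N, or if a joint passes its speed limit or range.

## Working session

There is one attempt and no reset: what is moved stays moved. The work goes in short steps, Python scripts to look and compute and a shell command to move; the robot and the scene stay as the last step left them, time stands still between calls to the robot, and variables do not carry over. Pictures are saved under pics/ and viewed, at most 10 in all, crops included, and the job is handed in when it is done.

```bash
mkdir -p pics; python3 - <<'E'
from rig import readout, vision
import cv2
s=readout.get_state()
print({k:s[k] for k in('clock','position','ee_rot','width')})
for n in('top','side'):
    cv2.imwrite(f'pics/{n}0.png',vision.get_image(n)); p=vision.camera_params(n); print(n,p)
E
```

```text
{'clock': 0.0, 'position': array([ 0.21885212, -0.53110183,  0.20574049]), 'ee_rot': array([-9.10155723e-04,  9.80971780e-01,  1.94148219e-01, -8.15214664e-05]), 'width': 0.08583868777066342}
top {'intrinsics': array([[440.89362456,   0.        , 321.05224149],
       [  0.        , 440.89362456, 243.19606148],
       [  0.        ,   0.        ,   1.        ]]), 'dist': array([0.03734226, 0.        , 0.        , 0.        , 0.        ]), 'rvec': array([ 2.16395616, -2.20595478,  0.11968821]), 'tvec': array([0.23947994, 0.52529022, 1.12180586])}
side {'intrinsics': array([[496.21881054,   0.        , 318.31474275],
       [  0.        , 496.21881054, 245.4529532 ],
       [  0.        ,   0.        ,   1.        ]]), 'dist': array([0.00758653, 0.        , 0.        , 0.        , 0.        ]), 'rvec': array([2.11992425e+00, 3.94970408e-02, 3.92575510e-04]), 'tvec': array([-0.52649483,  0.19439006,  0.96576727])}
```

View pics/top0.png

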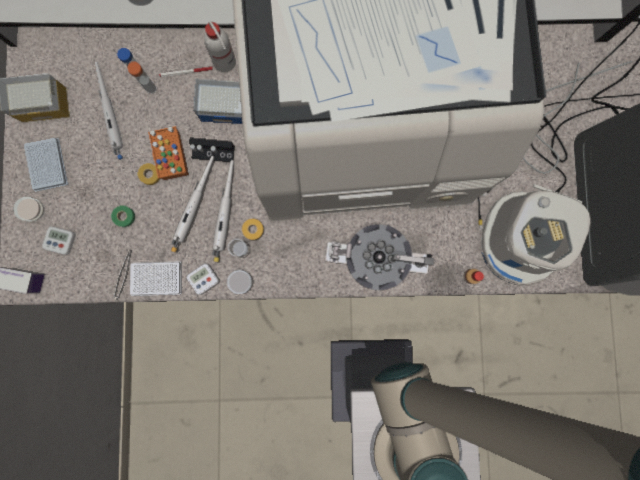

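View pics/side0.png

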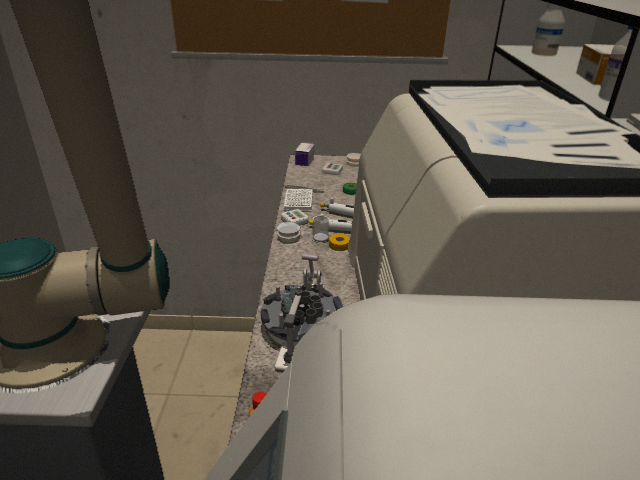

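The top view shows the collector with its axis near (380,257), the pawl end on the left at (337,253) and the nozzle post on the right at (425,262). A large instrument stands close behind it. I'll zoom in on both views.

```bash
cat > h.py <<'E'
import numpy as np, cv2
from rig import readout, vision
def P(n):
    p=vision.camera_params(n); return p['intrinsics'],p['dist'],p['rvec'],p['tvec']
def proj(n,X):
    K,d,r,t=P(n); return cv2.projectPoints(np.atleast_2d(np.array(X,float)),r,t,K,d)[0][:,0]
def back(n,uv,z):
    K,d,r,t=P(n); R=cv2.Rodrigues(r)[0]
    u=cv2.undistortPoints(np.array(uv,float).reshape(-1,1,2),K,d)[:,0]
    D=np.c_[u,np.ones(len(u))]@R; C=-R.T@t
    return C+D*((z-C[2])/D[:,2])[:,None]
E
python3 - <<'E'
import cv2,numpy as np
from h import *
a=cv2.imread('pics/top0.png')[215:305,315:445]; b=cv2.imread('pics/side0.png')[245:385,245:365]
A=cv2.resize(a,None,fx=6,fy=6,interpolation=cv2.INTER_CUBIC); B=cv2.resize(b,None,fx=4,fy=4,interpolation=cv2.INTER_CUBIC)
cv2.imwrite('pics/a.png',A);cv2.imwrite('pics/b.png',B)
print(back('top',[(380,257),(337,253),(425,262)],.038))
E
```

```text
[[ 0.49017154  0.07995437  0.038     ]
 [ 0.50244523  0.18950883  0.038     ]
 [ 0.47527918 -0.03450575  0.038     ]]
```

View pics/a.png

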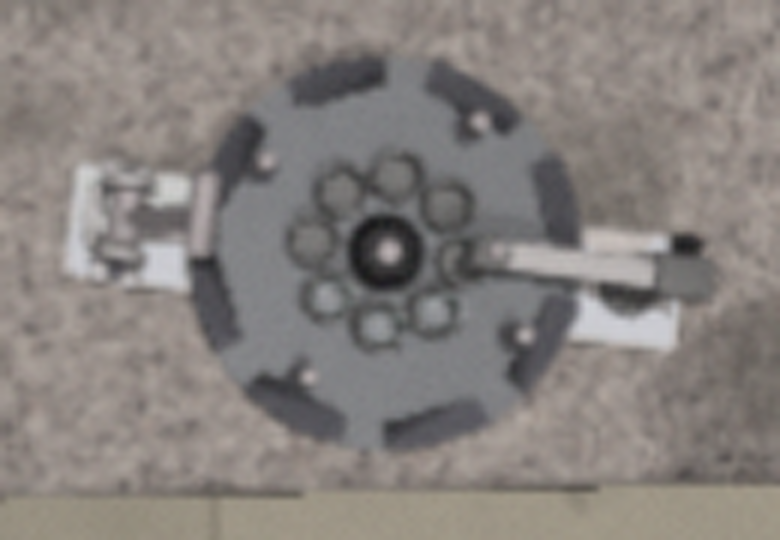

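View pics/b.png

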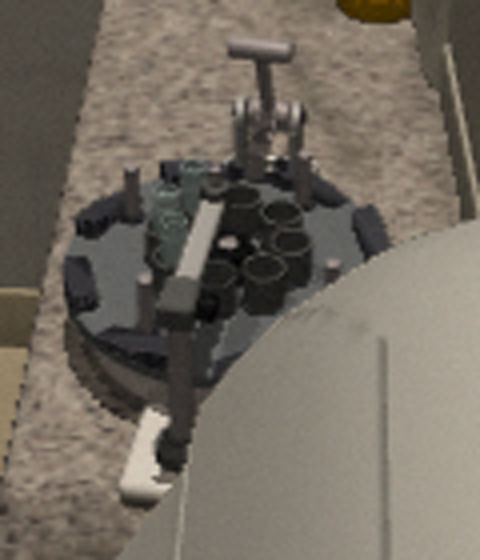

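The crops show the peg tops at about (308,374), (265,160), (480,121) and (525,335) in crop a. The finger bar is at (203,213) in a and (261,50) in b. I'll fit the collector's pose to these points.

```bash
cat > fit.py <<'E'
from h import *
from scipy.optimize import least_squares
a0=np.pi-.4547
F=[[.064*np.cos(a0-k*np.pi/2),.064*np.sin(a0-k*np.pi/2),.072] for k in range(4)] # near,+y/far,far right,near right
bar=[0,.085,.115]
def W(q,X):
    X=np.array(X,float); c,s=np.cos(q[2]),np.sin(q[2]); return np.c_[q[0]+c*X[:,0]-s*X[:,1],q[1]+s*X[:,0]+c*X[:,1],X[:,2]]
T=np.array([(308,374),(265,160),(480,121),(525,335),(203,213)]); T=(T+.5)/6-.5+[315,215]
S=np.array([(132,170),(302,160),(145,274),(261,50)]); S=(S+.5)/4-.5+[245,245]
XT=F+[bar]; XS=[F[0],F[1],F[3],bar]
f=lambda q:np.r_[proj('top',W(q,XT))-T,proj('side',W(q,XS))-S].ravel()
r=least_squares(f,[.49,.08,-.1],loss='soft_l1')
q=r.x
if __name__=='__main__':
    print(q,np.degrees(q[2])); print(f(q).reshape(-1,2).round(1))
    r2=least_squares(lambda q:(proj('top',W(q,XT))-T).ravel(),q); print(r2.x)
    print(W(q,XT).round(4)); print(W(q,[[0,.149,.109],[0,.112,.056],[0,-.032,.088]]).round(4))
    print('near edge bench',back('top',[(330,297),(400,295)],0))
    s=readout.get_state(); print(s['qpos'])
E
python3 fit.py
```

```text
[ 0.49040324  0.08322974 -0.15667741] -8.976954297726563
[[ 0.7  0.7]
 [ 0.5  0.5]
 [ 0.3  0.1]
 [ 0.4  0.2]
 [-0.3  0. ]
 [-0.1 -1.5]
 [ 0.8 -2.1]
 [ 0.2  0.4]
 [ 0.6 -0.5]]
[ 0.49107622  0.08393612 -0.16137645]
[[0.438  0.12   0.072 ]
 [0.5271 0.1356 0.072 ]
 [0.5428 0.0465 0.072 ]
 [0.4537 0.0308 0.072 ]
 [0.5037 0.1672 0.115 ]]
[[0.5137 0.2304 0.109 ]
 [0.5079 0.1939 0.056 ]
 [0.4854 0.0516 0.088 ]]
near edge bench [[0.39019862 0.20835603 0.        ]
 [0.39176456 0.02494194 0.        ]]
[-1.30096973e+00  2.76530501e-01  1.50602734e+00  1.74345458e-05
  1.36069497e+00 -1.20963657e-01]
```

```bash
python3 -m handwheel '[[[0,0,0],[0,0,-0.98],1],[[0,0,0],[0,0,-0.98],1],[[0,0,0],[0,0,-0.98],1],[[0,0,0],[0,0,-0.98],1],[[0,0,0],[0,0,-0.98],1],[[0,0,0],[0,0,-0.98],1],[[0,0,0],[0,0,-0.98],1],[[0,0,0],[0,0,-0.98],1],[[0,0,0],[0,0,-0.98],1],[[0,0,0],[0,0,-0.98],1]]' 30
python3 -m handwheel '[[[50,0,0],[0,0,0],1],[[50,0,0],[0,0,0],1],[[50,0,0],[0,0,0],1],[[50,0,0],[0,0,0],1],[[50,0,0],[0,0,0],1],[[50,0,0],[0,0,0],1],[[50,0,0],[0,0,0],1],[[50,0,0],[0,0,0],1],[[50,0,0],[0,0,0],1],[[50,0,0],[0,0,0],1],[[50,0,0],[0,0,0],1],[[50,0,0],[0,0,0],1],[[50,0,0],[0,0,0],1],[[50,0,0],[0,0,0],1],[[0,50,0],[0,0,0],1],[[0,50,0],[0,0,0],1],[[0,50,0],[0,0,0],1],[[0,0,0],[0,0,0],1]]'
cat > where.py <<'E'
from fit import *
from scipy.spatial.transform import Rotation as Ro
s=readout.get_state(); p=s['position']; c,sn=np.cos(q[2]),np.sin(q[2]); d=p-[q[0],q[1],0]
w,x,y,z=s['ee_rot']; R=Ro.from_quat([x,y,z,w]).as_matrix()
print('t',round(s['clock'],2),'frame mm',(1000*np.array([c*d[0]+sn*d[1],-sn*d[0]+c*d[1],d[2]])).round(1),'toolx yaw rel frame',np.degrees(np.arctan2(R[1,0],R[0,0])-q[2]).round(1),'toolz',R[:,2].round(3),'F',np.round(s['contact_force'],2),'w',round(s['width'],4))
E
python3 where.py
```

```text
clock: 1.35
position: [0.2189, -0.5313, 0.2061]
ee_rot: [-0.0, 0.758, 0.652, 0.0]
contact_force: [-0.5, 0.0, 0.5]
width: -0.0002
gripper_force: 0.0
clock: 3.6
position: [0.4776, 0.1366, 0.2056]
ee_rot: [0.0, 0.76, 0.65, -0.0]
contact_force: [-1.0, -0.1, -0.7]
width: 0.0002
gripper_force: 0.0
t 3.6 frame mm [-21.   50.7 205.6] toolx yaw rel frame 90.1 toolz [ 0.    -0.001 -1.   ] F [-1.   -0.08 -0.72] w 0.0002
```

```bash
python3 -m handwheel '[[[0,21,33],[0,0,0],1],[[0,0,33],[0,0,0],1],[[0,0,33],[0,0,0],1],[[0,0,0],[0,0,0],1],[[10,0,0],[0,0,0],1],[[6,0,0],[0,0,0],1],[[6,0,0],[0,0,0],1],[[6,0,0],[0,0,0],1],[[6,0,0],[0,0,0],1],[[6,0,0],[0,0,0],1],[[6,0,0],[0,0,0],1],[[6,0,0],[0,0,0],1],[[6,0,0],[0,0,0],1],[[6,0,0],[0,0,0],1],[[6,0,0],[0,0,0],1],[[0,0,0],[0,0,0],1],[[0,0,0],[0,0,0],1]]'
python3 where.py; python3 - <<'E'
from h import *
a=vision.get_image('top')[205:305,305:435]; b=vision.get_image('side')[245:345,245:375]
f=lambda i:cv2.resize(i,None,fx=3,fy=3,interpolation=cv2.INTER_CUBIC)
cv2.imwrite('pics/c.png',np.hstack([f(a),f(b)]))
E
```

```text
clock: 5.72
position: [0.5058, 0.2029, 0.1075]
ee_rot: [0.0, 0.759, 0.651, -0.0]
contact_force: [0.3, 0.5, -0.5]
width: 0.0004
gripper_force: 0.0
t 5.72 frame mm [ -3.4 120.7 107.5] toolx yaw rel frame 90.2 toolz [-0. -0. -1.] F [ 0.27  0.47 -0.5 ] w 0.0004
```

View pics/c.png

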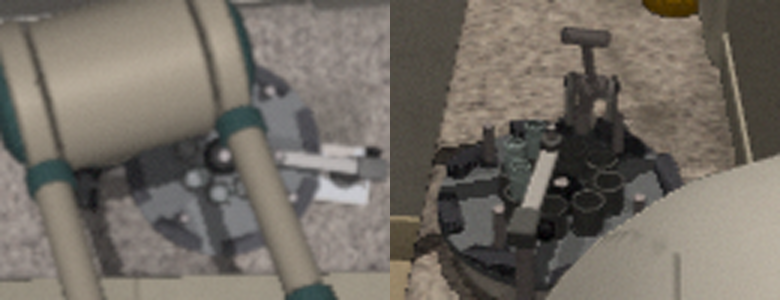

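The side crop shows the bar at about crop (585,37) with the arm overhead in the top view. The gripper isn't visible next to the bar, so I'll check its projection and the full side frame.

```bash
python3 - <<'E'
from fit import *
p=readout.get_state()['position']
print('tcp',proj('side',p),proj('top',p), 'down/thrown bar side',proj('side',W(q,[bar,[0,.149,.109],[0,.112,.121]])))
cv2.imwrite('pics/d.png',vision.get_image('side'))
E
```

```text
tcp [[312.10778974 250.65259255]] [[332.99773051 249.72171638]] down/thrown bar side [[310.43476125 256.64669702]
 [316.11912935 243.59347087]
 [312.94880107 247.5875056 ]]
```

View pics/d.png

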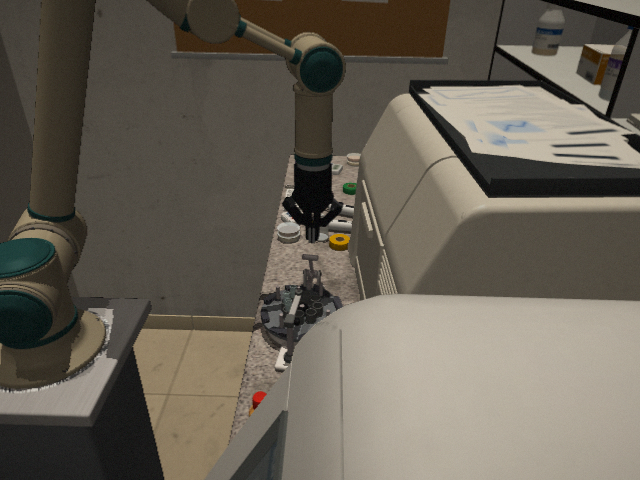

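The full frame shows the bar still down at about (311,258). The fingertip ends near row 242, but its TCP projects to row 250.6, so the finger passed over the bar. I'll zoom in on the tip.

```bash
python3 - <<'E'
from fit import *
i=cv2.imread('pics/d.png')[170:270,262:362]
cv2.imwrite('pics/e.png',cv2.resize(i,None,fx=6,fy=6,interpolation=cv2.INTER_CUBIC))
p=readout.get_state()['position']
for dz in (0,.01,.013,.02): print(dz,proj('side',p+[0,0,dz]))
E
```

```text
0 [[312.13092236 250.65534718]]
0.01 [[312.17574823 246.72438218]]
0.013 [[312.18928033 245.53759595]]
0.02 [[312.22100811 242.75483764]]
```

View pics/e.png

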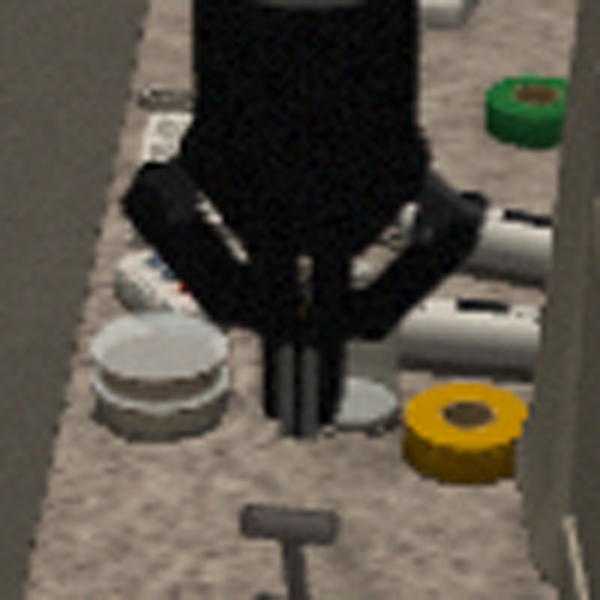

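Tip row 242.5 corresponds to a real tip about 20 mm above the reported TCP, which fits with it having passed over the bar (top at 121 mm). I'll go back, drop 20 mm and push again.

```bash
python3 -m handwheel '[[[0,0,-15],[0,0,0],1],[[-35,0,0],[0,0,0],1],[[-35,3,0],[0,0,0],1],[[0,0,18],[0,0,0],1],[[0,0,18],[0,0,0],1],[[0,0,0],[0,0,0],1],[[10,0,0],[0,0,0],1],[[6,0,0],[0,0,0],1],[[6,0,0],[0,0,0],1],[[6,0,0],[0,0,0],1],[[0,0,0],[0,0,0],1]]'
python3 where.py; python3 - <<'E'
from fit import *
i=vision.get_image('side')[170:300,262:362]
cv2.imwrite('pics/f.png',cv2.resize(i,None,fx=4,fy=4,interpolation=cv2.INTER_CUBIC))
E
```

```text
clock: 7.25
position: [0.5026, 0.1617, 0.0866]
ee_rot: [0.0, 0.759, 0.651, 0.0]
contact_force: [1.2, -0.8, 0.0]
width: -0.0004
gripper_force: 0.1
t 7.25 frame mm [-0.2 79.4 86.6] toolx yaw rel frame 90.2 toolz [ 0.  0. -1.] F [ 1.18 -0.83  0.03] w -0.0004
```

View pics/f.png

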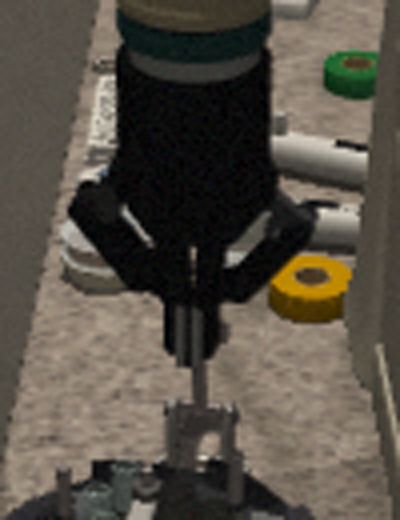

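The finger now stands in front of the bar, tip at about image row 261, with the stem below it. I'll continue the push to throw the pawl.

```bash
python3 - <<'E'
from fit import *
p=readout.get_state()['position']
for dz in (0,.013,.02): print(dz,proj('side',p+[0,0,dz]))
E
python3 -m handwheel '[[[6,0,0],[0,0,0],1],[[6,0,0],[0,0,0],1],[[6,0,0],[0,0,0],1],[[6,0,0],[0,0,0],1],[[6,0,0],[0,0,0],1],[[6,0,0],[0,0,0],1],[[3,0,0],[0,0,0],1],[[0,0,0],[0,0,0],1],[[-15,0,0],[0,0,0],1],[[-15,0,-20],[0,0,0],1],[[0,0,-50],[0,0,0],1],[[0,0,-50],[0,0,0],1],[[0,0,0],[0,0,0],1]]'
python3 where.py; python3 - <<'E'
from fit import *
i=vision.get_image('side')[170:300,262:362]
cv2.imwrite('pics/g.png',cv2.resize(i,None,fx=4,fy=4,interpolation=cv2.INTER_CUBIC))
E
```

```text
0 [[309.63450485 269.43395387]]
0.013 [[309.6780356  264.31888083]]
0.02 [[309.70170461 261.53698463]]
clock: 8.93
position: [0.5065, 0.1693, 0.2109]
ee_rot: [0.003, 0.76, 0.65, 0.004]
contact_force: [-0.2, -1.1, 0.2]
width: -0.0002
gripper_force: 0.0
t 8.93 frame mm [  2.4  87.5 210.9] toolx yaw rel frame 90.1 toolz [ 0.009  0.001 -1.   ] F [-0.22 -1.11  0.24] w -0.0002
```

View pics/g.png

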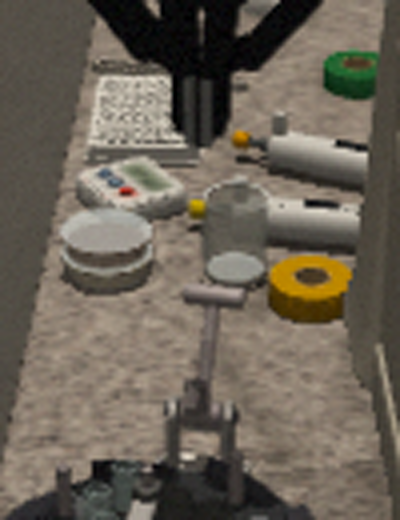

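The pawl is thrown back: the bar is at (315,243.5), against a predicted (316,243.6). Next I'll go to the pawl side of the near peg and push it most of the way.

```bash
python3 -m handwheel '[[[-16,-34,0],[0,0,0],1],[[-16,-34,0],[0,0,0],1],[[0,0,50],[0,0,0],1],[[0,0,50],[0,0,0],1],[[0,0,40],[0,0,0],1],[[0,0,0],[0,0,0],1]]'
python3 where.py
python3 -m handwheel '[[[0,0,16],[0,0,0],1],[[0,0,16],[0,0,0],1],[[0,0,0],[0,0,0],1]]'
python3 where.py
```

```text
clock: 9.72
position: [0.4272, 0.1474, 0.063]
ee_rot: [-0.003, 0.759, 0.651, -0.005]
contact_force: [-0.1, 0.2, 0.3]
width: 0.0001
gripper_force: 0.0
t 9.72 frame mm [-72.4  53.6  63. ] toolx yaw rel frame 90.1 toolz [-0.01  -0.002 -1.   ] F [-0.12  0.17  0.33] w 0.0001
clock: 10.1
position: [0.4314, 0.1484, 0.0347]
ee_rot: [-0.0, 0.759, 0.651, -0.001]
contact_force: [0.3, -0.3, 0.8]
width: -0.0003
gripper_force: 0.0
t 10.1 frame mm [-68.4  55.2  34.7] toolx yaw rel frame 90.2 toolz [-0.001 -0.    -1.   ] F [ 0.25 -0.3   0.76] w -0.0003
```

```bash
python3 -m handwheel '[[[-6,2,-2],[0,0,0],1],[[-6,0,0],[0,0,0],1],[[-6,0,0],[0,0,0],1],[[-6,0,0],[0,0,0],1],[[-6,0,0],[0,0,0],1],[[-6,0,0],[0,0,0],1],[[-6,0,0],[0,0,0],1],[[-6,0,0],[0,0,0],1],[[0,0,0],[0,0,0],1],[[0,0,0],[0,0,0],1]]'
python3 where.py; python3 - <<'E'
from fit import *
f=lambda i:cv2.resize(i,None,fx=4,fy=4,interpolation=cv2.INTER_CUBIC)
cv2.imwrite('pics/h.png',np.hstack([f(vision.get_image('top')[220:300,330:430]),f(vision.get_image('side')[275:355,255:355])]))
a0=np.pi-.4547
for th in (20,30,40,45):
    t=np.radians(th); L=[[.064*np.cos(a0+t-k*np.pi/2),.064*np.sin(a0+t-k*np.pi/2),.072] for k in range(4)]
    print(th,'top',((proj('top',W(q,L))-[330,220])*4).round(0).tolist(),'side',((proj('side',W(q,L))-[255,275])*4+[400,0]).round(0).tolist())
E
```

```text
clock: 11.35
position: [0.4272, 0.1007, 0.0368]
ee_rot: [0.001, 0.759, 0.651, 0.0]
contact_force: [0.2, 0.0, 0.9]
width: 0.0
gripper_force: 0.0
t 11.35 frame mm [-65.2   7.3  36.8] toolx yaw rel frame 90.2 toolz [ 0.001 -0.001 -1.   ] F [0.19 0.   0.95] w 0.0
20 top [[179.0, 245.0], [103.0, 120.0], [227.0, 45.0], [304.0, 169.0]] side [[468.0, 65.0], [626.0, 18.0], [711.0, 114.0], [545.0, 168.0]]
30 top [[197.0, 248.0], [100.0, 137.0], [209.0, 42.0], [306.0, 152.0]] side [[461.0, 79.0], [605.0, 16.0], [715.0, 100.0], [568.0, 171.0]]
40 top [[215.0, 248.0], [100.0, 155.0], [191.0, 42.0], [306.0, 134.0]] side [[459.0, 92.0], [584.0, 15.0], [715.0, 86.0], [592.0, 172.0]]
45 top [[224.0, 246.0], [102.0, 164.0], [182.0, 44.0], [304.0, 125.0]] side [[459.0, 99.0], [573.0, 15.0], [714.0, 79.0], [603.0, 171.0]]
```

View pics/h.png

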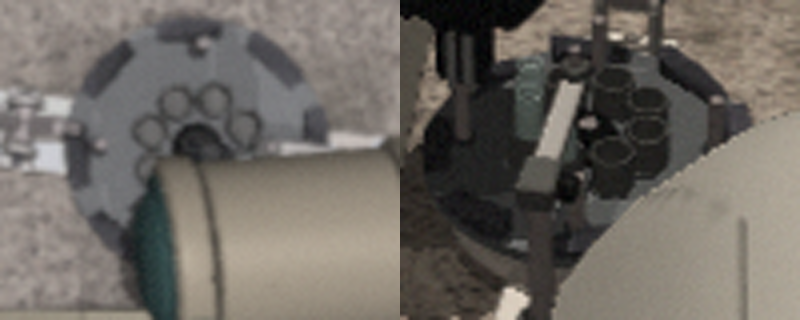

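The pegs in the top view at crop (100,145) and (200,43) put the wheel at about 35° of the 45° needed, and the vials are upright. The last 10° is about 10.8 mm more of push. After that I'll retreat and measure the turn numerically by polar-unwrapping the wheel in the top view.

```bash
python3 -m handwheel '[[[-4,0,0],[0,0,0],1],[[-4,0,0],[0,0,0],1],[[-2.6,0,0],[0,0,0],1],[[0,0,0],[0,0,0],1],[[0,0,0],[0,0,0],1]]'
python3 where.py
cat > rot.py <<'E'
from fit import *
A=np.radians(np.arange(0,360,.5)) ; Rr=np.array([.061,.0625,.064,.0655,.067])
def polar(img,R,z):
    X=[[r*np.cos(a),r*np.sin(a),z] for r in R for a in A]
    uv=proj('top',W(q,X)).astype(np.float32)
    v=cv2.remap(cv2.cvtColor(img,cv2.COLOR_BGR2GRAY).astype(np.float32),uv[:,:1],uv[:,1:],cv2.INTER_CUBIC)
    return v.reshape(len(R),-1)
i0=cv2.imread('pics/top0.png'); i1=vision.get_image('top')
for name,R,z in(('pegs',Rr,.072),('teeth',np.array([.074,.077,.080,.083]),.045)):
    p0=polar(i0,R,z); p1=polar(i1,R,z)
    # unoccluded far half in the new picture: angles -80..80 (+x side) avoiding pawl/nozzle
    sel=np.r_[np.arange(-140,130)]
    res=[]
    ths=np.arange(30,60,.5)
    for th in ths:
        k=int(round(th*2)); a=p1[:,sel]; b=np.roll(p0,k,axis=1)[:,sel]
        res.append(np.corrcoef(a.ravel(),b.ravel())[0,1])
    res=np.array(res); j=res.argmax(); print(name,ths[j],res[j].round(3),[(t,r.round(2)) for t,r in zip(ths[::5],res[::5])])
E
python3 rot.py
```

```text
clock: 12.08
position: [0.4243, 0.0904, 0.0365]
ee_rot: [-0.0, 0.759, 0.651, -0.0]
contact_force: [-0.5, -0.4, 1.0]
width: -0.0003
gripper_force: 0.3
t 12.07 frame mm [-66.4  -3.3  36.5] toolx yaw rel frame 90.2 toolz [-0.001 -0.    -1.   ] F [-0.47 -0.36  1.01] w -0.0003
pegs 41.5 0.76 [(np.float64(30.0), np.float64(-0.02)), (np.float64(32.5), np.float64(0.11)), (np.float64(35.0), np.float64(0.3)), (np.float64(37.5), np.float64(0.53)), (np.float64(40.0), np.float64(0.72)), (np.float64(42.5), np.float64(0.74)), (np.float64(45.0), np.float64(0.55)), (np.float64(47.5), np.float64(0.29)), (np.float64(50.0), np.float64(0.12)), (np.float64(52.5), np.float64(0.09)), (np.float64(55.0), np.float64(0.08)), (np.float64(57.5), np.float64(0.02))]
teeth 41.0 0.822 [(np.float64(30.0), np.float64(0.01)), (np.float64(32.5), np.float64(0.24)), (np.float64(35.0), np.float64(0.48)), (np.float64(37.5), np.float64(0.68)), (np.float64(40.0), np.float64(0.81)), (np.float64(42.5), np.float64(0.79)), (np.float64(45.0), np.float64(0.59)), (np.float64(47.5), np.float64(0.33)), (np.float64(50.0), np.float64(0.13)), (np.float64(52.5), np.float64(-0.03)), (np.float64(55.0), np.float64(-0.16)), (np.float64(57.5), np.float64(-0.21))]
```

```bash
python3 -m handwheel '[[[-3.5,0,0],[0,0,0],1],[[0,0,0],[0,0,0],1],[[0,0,0],[0,0,0],1]]'
python3 where.py; python3 rot.py | cut -c1-40
```

```text
clock: 12.5
position: [0.424, 0.0869, 0.0365]
ee_rot: [-0.0, 0.759, 0.651, -0.0]
contact_force: [0.4, 0.5, -0.0]
width: -0.0
gripper_force: 0.3
t 12.5 frame mm [-66.2  -6.7  36.5] toolx yaw rel frame 90.2 toolz [-0. -0. -1.] F [ 0.36  0.53 -0.02] w -0.0
pegs 45.0 0.728 [(np.float64(30.0), np.f
teeth 44.0 0.816 [(np.float64(30.0), np.
```

```bash
python3 -m handwheel '[[[12,0,0],[0,0,0],1],[[0,0,-40],[0,0,0],1],[[0,0,-50],[0,0,0],1],[[0,0,-50],[0,0,0],1],[[45,0,-20],[0,0,0],1],[[45,0,0],[0,0,0],1],[[45,33,0],[0,0,0],1],[[45,33,0],[0,0,0],1],[[0,0,0],[0,0,0],1],[[0,0,0],[0,0,0],1]]'
python3 where.py; python3 rot.py | cut -c1-40
```

```text
clock: 13.8
position: [0.5176, 0.2667, 0.1957]
ee_rot: [-0.0, 0.759, 0.651, -0.002]
contact_force: [0.8, -0.5, 0.1]
width: 0.0001
gripper_force: 0.0
t 13.8 frame mm [ -1.8 185.5 195.7] toolx yaw rel frame 90.2 toolz [-0.003 -0.002 -1.   ] F [ 0.85 -0.55  0.06] w 0.0001
pegs 45.0 0.681 [(np.float64(30.0), np.f
teeth 44.0 0.524 [(np.float64(30.0), np.
```

```bash
python3 -m handwheel '[[[0,2,40],[0,0,0],1],[[0,0,40],[0,0,0],1],[[0,0,32],[0,0,0],1],[[0,0,0],[0,0,0],1],[[-8,0,0],[0,0,0],1],[[-6,0,0],[0,0,0],1],[[-6,0,0],[0,0,0],1],[[-6,0,0],[0,0,0],1],[[-6,0,0],[0,0,0],1],[[-6,0,0],[0,0,0],1],[[-6,0,0],[0,0,0],1],[[-6,0,0],[0,0,0],1],[[-6,0,0],[0,0,0],1],[[-5,0,0],[0,0,0],1],[[0,0,0],[0,0,0],1],[[0,0,0],[0,0,0],1]]'
python3 where.py
python3 -m handwheel '[[[20,0,0],[0,0,0],1],[[30,0,0],[0,0,0],1],[[10,0,-40],[0,0,0],1],[[0,0,-50],[0,0,0],1],[[0,0,-30],[0,0,0],1],[[40,0,0],[0,0,0],1],[[40,0,0],[0,0,0],1],[[0,0,0],[0,0,0],1]]'
python3 where.py; python3 rot.py | cut -c1-40
python3 - <<'E'
from fit import *
i0=cv2.imread('pics/side0.png'); i1=vision.get_image('side'); g=cv2.imread('pics/d.png')
t=i0[250:270,300:324]  # bar, pawl down
for n,im in(('now',i1),('d(down)',g)):
    m=cv2.matchTemplate(im[225:290,285:345],t,cv2.TM_CCOEFF_NORMED); _,v,_,l=cv2.minMaxLoc(m); print(n,round(v,3),'shift',l[0]+285-300,l[1]+225-250)
t0=cv2.imread('pics/top0.png')[240:262,342:354]
m=cv2.matchTemplate(vision.get_image('top')[225:277,315:375],t0,cv2.TM_CCOEFF_NORMED); print('top',cv2.minMaxLoc(m)[1],cv2.minMaxLoc(m)[3],'expect (27,15)')
E
```

```text
clock: 15.85
position: [0.5151, 0.2139, 0.0975]
ee_rot: [-0.002, 0.76, 0.65, 0.011]
contact_force: [-16.3, 13.7, 62.3]
width: 0.0001
gripper_force: 26.0
t 15.85 frame mm [  4.  133.   97.5] toolx yaw rel frame 90.0 toolz [ 0.014  0.016 -1.   ] F [-16.34  13.74  62.32] w 0.0001
clock: 16.85
position: [0.5331, 0.3466, 0.2044]
ee_rot: [-0.0, 0.759, 0.652, 0.0]
contact_force: [0.3, 0.1, 0.2]
width: -0.0004
gripper_force: 0.0
t 16.85 frame mm [  1.1 266.8 204.4] toolx yaw rel frame 90.3 toolz [ 0.     0.001 -1.   ] F [0.28 0.09 0.21] w -0.0004
pegs 45.0 0.679 [(np.float64(30.0), np.f
teeth 44.0 0.802 [(np.float64(30.0), np.
now 0.477 shift 8 -2
d(down) 0.723 shift 0 -2
top 0.8046950697898865 (27, 15) expect (27,15)
```

The wrist force was 62 N upward, so the fingertip rode up onto the bar instead of pushing it, and the tip was still too high. I'll compare the current pictures numerically with the saved "down" and "thrown" views.

```bash
cat > pw.py <<'E'
from fit import *
g=cv2.resize(cv2.imread('pics/g.png'),None,fx=.25,fy=.25,interpolation=cv2.INTER_AREA)
d=cv2.imread('pics/d.png')[170:300,262:362]; s0=cv2.imread('pics/side0.png')[170:300,262:362]
n=vision.get_image('side')[170:300,262:362]
# window bar+stem+hinge: rows 238..282, cols 300..330
sl=(slice(66,112),slice(38,68))
def c(a,b): return np.corrcoef(a[sl].ravel().astype(float),b[sl].ravel().astype(float))[0,1].round(3)
print('side: thrown',c(n,g),'down(start)',c(n,s0),'  ref thrown-down',c(g,s0))
t=cv2.imread('pics/top0.png'); m=vision.get_image('top')
tb=t[235:270,328:356].astype(float); mb=m[235:270,328:356].astype(float)
print('top vs start',np.corrcoef(tb.ravel(),mb.ravel())[0,1].round(3))
D=proj('top',W(q,[[0,.149,.109],bar])); print('bar px thrown/down',D.round(1).tolist())
G=cv2.cvtColor(m,cv2.COLOR_BGR2GRAY); G0=cv2.cvtColor(t,cv2.COLOR_BGR2GRAY)
print('row now  ',G[246:256,316:356].mean(0).round(0).astype(int).tolist()); print('row start',G0[246:256,316:356].mean(0).round(0).astype(int).tolist())
E
python3 pw.py
```

```text
side: thrown 0.381 down(start) 0.396   ref thrown-down 0.706
top vs start 0.733
bar px thrown/down [[321.4, 246.6], [348.1, 250.1]]
row now   [91, 80, 73, 70, 71, 74, 72, 68, 70, 76, 96, 125, 136, 128, 128, 116, 108, 115, 126, 145, 146, 126, 116, 122, 131, 140, 146, 157, 166, 158, 143, 130, 115, 110, 107, 111, 114, 122, 128, 131]
row start [143, 140, 140, 141, 141, 147, 149, 145, 140, 139, 159, 189, 188, 176, 169, 152, 133, 126, 135, 145, 141, 123, 110, 114, 126, 138, 143, 144, 145, 138, 134, 148, 164, 155, 126, 108, 112, 122, 128, 130]
```

```bash
cat > bar.py <<'E'
from fit import *
g=cv2.resize(cv2.imread('pics/g.png'),None,fx=.25,fy=.25,interpolation=cv2.INTER_AREA)
s0=cv2.imread('pics/side0.png')[170:300,262:362]; n=vision.get_image('side')[170:300,262:362]
for nm,T,(r,c) in(('thrown',g,(70,45)),('down',s0,(83,39))):
    t=T[r:r+13,c:c+17]
    for k,im in(('now',n),('g',g),('s0',s0)):
        m=cv2.matchTemplate(im[55:110,25:85],t,cv2.TM_CCOEFF_NORMED); _,v,_,l=cv2.minMaxLoc(m); print(nm,'in',k,round(v,2),'shift',l[0]+25-c,l[1]+55-r)
G=cv2.cvtColor(n,cv2.COLOR_BGR2GRAY); print(G[66:94:2,40:66:2])
print(proj('side',readout.get_state()['position']+[0,0,.02]))
E
python3 bar.py
```

```text
thrown in now 0.59 shift 0 0
thrown in g 1.0 shift 0 0
thrown in s0 0.68 shift -4 14
down in now 0.51 shift 10 -2
down in g 0.7 shift 4 -14
down in s0 1.0 shift 0 0
[[108 123 118 109 128 120 147 150 148 146 148 145 145]
 [117 119 127 124 131 114 111 149 146 145 146 147 134]
 [145 125 122 135 107  82 108  68  87 106 101  71  39]
 [129 129 146  54  56  58  55  55 134 133 105  53  97]
 [143 124 113  56  54  59  59  67  92  96  90 119 115]
 [140 139 139 128 107  87  59  49  57  55  66  98  97]
 [134 137 132 147 129 113  79  82 120 121 121 111 113]
 [151 124 112 124 134 131  94  88 121 118 118 125 119]
 [122 138 131 122 130  99  93  94 136 139 132 142 142]
 [134 131 143 142 136 109  96 108 110 131 130 117 126]
 [109 134 146 136  70  69 100  54  55  61  66  62  62]
 [117  65  54  65  60  80  97  54  49  53  37  43  43]
 [ 63  67  74  71  42 107  87  38  37  38  39  41  42]
 [ 66  67  58  42  39 104  83  34  31  37  39  45  45]]
[[326.80281302 174.84458729]]
```

The bar matches the thrown position exactly (shift 0,0), just shadowed. I'll push again about 17 mm lower, in two stages, watching the force.

```bash
python3 -m handwheel '[[[-40,0,0],[0,0,0],1],[[-38,0,0],[0,0,0],1],[[0,0,50],[0,0,0],1],[[0,0,50],[0,0,0],1],[[0,0,38],[0,0,0],1],[[0,0,0],[0,0,0],1],[[-6,0,0],[0,0,0],1],[[-6,0,0],[0,0,0],1],[[-6,0,0],[0,0,0],1],[[-6,0,0],[0,0,0],1],[[-6,0,0],[0,0,0],1]]'
python3 where.py
```

```text
clock: 18.52
position: [0.5165, 0.2375, 0.067]
ee_rot: [0.0, 0.759, 0.651, 0.0]
contact_force: [0.3, 0.6, -0.5]
width: 0.0002
gripper_force: 0.2
t 18.52 frame mm [  1.7 156.4  67. ] toolx yaw rel frame 90.2 toolz [ 0.001  0.    -1.   ] F [ 0.35  0.55 -0.53] w 0.0002
```

```bash
python3 -m handwheel '[[[-5,0,0],[0,0,0],1],[[-5,0,0],[0,0,0],1],[[-5,0,0],[0,0,0],1],[[-5,0,0],[0,0,0],1],[[-5,0,0],[0,0,0],1],[[-4,0,0],[0,0,0],1],[[0,0,0],[0,0,0],1],[[0,0,0],[0,0,0],1]]'
python3 where.py; python3 bar.py | head -6; python3 rot.py | cut -c1-16
```

```text
clock: 19.52
position: [0.512, 0.2091, 0.0666]
ee_rot: [0.0, 0.759, 0.651, 0.0]
contact_force: [-0.1, 0.1, -0.3]
width: 0.0003
gripper_force: 0.0
t 19.52 frame mm [  1.7 127.7  66.6] toolx yaw rel frame 90.2 toolz [ 0.  0. -1.] F [-0.07  0.07 -0.27] w 0.0003
thrown in now 0.5 shift -5 13
thrown in g 1.0 shift 0 0
thrown in s0 0.68 shift -4 14
down in now 0.51 shift -6 11
down in g 0.7 shift 4 -14
down in s0 1.0 shift 0 0
pegs 45.0 0.422 
teeth 41.5 0.194
```

```bash
python3 -m handwheel '[[[25,0,0],[0,0,0],1],[[35,0,0],[0,0,0],1],[[20,0,-40],[0,0,0],1],[[0,0,-60],[0,0,0],1],[[0,-60,-60],[0,0,0],1],[[50,-60,0],[0,0,0],1],[[50,-30,0],[0,0,0],1],[[0,0,0],[0,0,0],1],[[0,0,0],[0,0,0],1]]'
python3 where.py; python3 bar.py | sed -n '1p;4p;7,$p'; python3 rot.py | cut -c1-16; python3 pw.py
```

```text
clock: 20.75
position: [0.4171, 0.3956, 0.2105]
ee_rot: [0.0, 0.759, 0.651, -0.0]
contact_force: [0.4, 0.1, -0.0]
width: -0.0003
gripper_force: 0.0
t 20.75 frame mm [-121.1  297.1  210.5] toolx yaw rel frame 90.2 toolz [ 0.    -0.001 -1.   ] F [ 0.37  0.12 -0.02] w -0.0003
thrown in now 0.65 shift -5 13
down in now 0.98 shift 0 0
[[109 123 119 110 126 116 148 149 148 147 146 146 148]
 [115 118 127 126 130 114 112 146 148 146 145 146 134]
 [144 122  98 115 110  60  91  66  87 104 104  65  45]
 [106 106 115 101 116  90 101  42  93  92  87  35  81]
 [113 103  95 106 116 108 103  92  78  94  92 100  91]
 [117 116 117 109 109 110  94  95 103  98  89  79  81]
 [107 109 108 120 107  97 114 104 103 100 102  90  92]
 [148 124  94 105 113 111 102 103  97  94  97 104 100]
 [121 140 127 120 107 109 115 105 115 114 108 117 118]
 [138 151 140 140 132 132 135 127 114 132 130 120 127]
 [ 98 116 124 138 154 165 172 165  90 125 135 136 130]
 [ 55  54  59  62  73  80  93  95  81 109 123 121 130]
 [133 145 141  89  45  49  66  53 106 118 113 123 104]
 [132 139 131 123  47  77 128 114  99  86  97 114 110]]
[[278.4820269  162.57101508]]
pegs 45.0 0.674 
teeth 44.5 0.803
side: thrown 0.664 down(start) 0.925   ref thrown-down 0.706
top vs start 0.987
bar px thrown/down [[321.4, 246.6], [348.1, 250.1]]
row now   [145, 144, 143, 145, 145, 149, 152, 148, 143, 141, 164, 195, 194, 181, 174, 156, 136, 130, 138, 149, 144, 126, 114, 118, 129, 141, 146, 147, 148, 142, 138, 150, 168, 160, 128, 110, 112, 123, 130, 132]
row start [143, 140, 140, 141, 141, 147, 149, 145, 140, 139, 159, 189, 188, 176, 169, 152, 133, 126, 135, 145, 141, 123, 110, 114, 126, 138, 143, 144, 145, 138, 134, 148, 164, 155, 126, 108, 112, 122, 128, 130]
```

The pawl is down exactly where it started (match 0.98, shift 0, and the top view agrees at 0.987). The wheel is 45° back and the robot is clear of everything.

```bash
python3 -c "
from rig import manip
print(manip.sign_off())"
```

```text
the job is handed in; nothing more can be done
None
```

The wheel is back one notch (about 45° in the top view), the pawl is down where it started, and the job is handed in at about 21 s; on the first try at tipping the pawl over, the fingertip pressed down on the thrown-back bar at about 62 N (wrist reading), and I didn't check the vials or the other bench items in pictures at the end.

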